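Reverse the row of hand stamps for the return border

ROBOT

A 6-joint arm with a two-finger parallel gripper is mounted at the origin on the work surface. World frame = base frame: x ahead of the robot, y to its left, z up, the work surface at z = 0. Lengths are in m, angles in rad, forces in N, time in s.
With the tool pointing down it reaches from about 0.25 to 0.725 m from the base axis. Payload 9.7 kg.
Tool frame: the origin (TCP) lies midway between the tips of the shut fingers; the grasp point (between the pads) lies 19 mm behind it; x points along the fingers, y is the direction in which the jaws open and shut, and the axes are right-handed (so a half turn about x gives the same grasp; the last joint's range is limited). The gripper opens to 85 mm and grips with 20 to 120 N. Pads are 22 mm wide; open, the fingers measure 114 mm over their backs; the gripper's body (76 mm by 85 mm) begins 54 mm behind the grasp point. The pads swing forward as they close: fully open they stand 13 mm farther back than shut.
Start: joints at [-1.136, 0.087, 0.176, 1.66, 0, 1.571], TCP at [0.232, -0.499, 0.231] pointing down, gripper open.
Joint ranges: [-3.13, 3.13], [-0.85, 1.81], [-1.15, 1.24], [-2.2, 2.28], [-1.44, 1.52], [-3.14, 3.14]. Speed limits (rad/s): [2.22, 2.22, 2.57, 3.14, 3.14, 3.14].

INTERFACE

Orientations are given as a unit quaternion [w, x, y, z].
In Python, from workcell import bot, eyes gives the robot as it stands.
- The arm moves only by the tool carry_out, never from a script. Its argument "plan" is one flat list of numbers, 7 for each row, row after row: the turn, a rotation vector about the tool's x, y, z in rad, then the shift along the tool's x, y, z in mm, then the opening, from 0 (shut) to 1 (fully open). A call has 1 to 8 rows; each row is the pose to reach, as a shift and turn from the pose measured when the call began, along the tool's axes at that moment; what a row does not reach only later rows make up. A row lasts 1/8 s, in which the tool goes at most 62.5 mm and 10.7 degrees, less where a joint would pass 70% of its speed; a pose out of reach is approached as far as the arm can. A call with a gripper value outside its range is refused whole. The fingers move at their own pace and stop on an object; "grip_force" is the grip in N (left out, the last holds). Time passes only in rows, so rows that repeat a pose let the fingers close. It gives the time, the measured TCP pose, the force and the opening at its end, in the units of the state.
- bot.read_state(): the state, without advancing time (a new reading comes with each control period).
- eyes.get_image(name): name is "scene" or "top" or "wrist"; returns a dict with "img" (480x640x3 uint8, red, green, blue), "mtx" (3x3 intrinsics, pixels), "dist_coeffs" ([k1, k2, p1, p2, k3] as OpenCV has them; the pictures are not rectified), "R" (3x3) and "t" (3): a world point X has camera coordinates R X + t; the wrist camera has in their place "hand_eye" (4x4, takes a point from camera to tool coordinates, whose origin is the TCP and whose axes are the tool frame's). Camera axes: x right, y down, z forward; pixel columns grow to the right and rows downward; lengths in m; the calibration is good to about 2 mm. A picture is of the moment at which its call begins: read the wrist's pose just before it. There is no depth.
- bot.job_done(): hands the job in, once; it reports no verdict.
The state is a dict: "t": time; "qpos": joint angles; "dq": joint speeds; "joint_efforts": joint torques, N m; "tool_pos": TCP position; "eef_rot": TCP orientation; "wrist_force": force on the tool from outside, world axes, zero at the start; "wrist_torque": the same for the moment, N m; "finger_gap": finger opening in m.
Only numpy, scipy, OpenCV 4.12 (cv2) and the standard library are available. Lean on these libraries where they do the work, as an engineer would, in place of code of your own. Each camera call takes 0.05 s, during which the arm holds its last target. There are 200 camera calls.

TASK

The stamps stand in the full, black-padded rack in the order of the border just printed; the return border needs the reverse order. Move all four into the empty rack, one to each compartment, so that the stamp next to the handle of the first rack ends up farthest from the handle of the other rack, and so on down the row until the stamp farthest from the handle stands next to the handle. Every stamp must finish upright, flat on the compartment floor, and no stamp may ever be tipped over.

Things in the scene. Friction and masses are not known exactly. Their poses are not given: they have to be found in the camera images.
- stamp_round_knob (a point): loose wooden hand stamp, 50 to 100 g, 70 mm tall: round block, diameter 44 mm, 18 mm thick, with a plain cylindrical knob (diameter 20 mm) upright on its centre, from 18 to 70 mm above the underside. This point: on the knob's axis, 46 mm above the underside, z up the knob. Grip the knob; fingertips stay above the block.
- stamp_square_knob (a point): loose wooden hand stamp, 50 to 100 g, 70 mm tall: square block 40 x 40 mm, 18 mm thick, with a plain cylindrical knob (diameter 20 mm) upright on its centre, from 18 to 70 mm above the underside. This point: on the knob's axis, 46 mm above the underside, z up the knob. Grip the knob; fingertips stay above the block.
- stamp_cross_knob (a point): loose wooden hand stamp, 50 to 100 g, 70 mm tall: block shaped like a plus sign, arms 44 mm from tip to tip and 17 mm wide, 18 mm thick, with a plain cylindrical knob (diameter 20 mm) upright on its centre, from 18 to 70 mm above the underside. This point: on the knob's axis, 46 mm above the underside, z up the knob. Grip the knob; fingertips stay above the block.
- stamp_triangle_knob (a point): loose wooden hand stamp, 50 to 100 g, 70 mm tall: equilateral triangular block, side 46 mm, 18 mm thick, with a plain cylindrical knob (diameter 20 mm) upright on its centre, from 18 to 70 mm above the underside. This point: on the knob's axis, 46 mm above the underside, z up the knob. Grip the knob; fingertips stay above the block.
- pad_round: thin square black rubber pad, 52 x 52 x 3 mm, fixed on the floor of one compartment of the full rack: the one in which the round stamp stands at the start. All four pads look the same. Origin at the centre of its underside. It does not move, so it goes on telling where that stamp came from.
- pad_square: thin square black rubber pad, 52 x 52 x 3 mm, fixed on the floor of one compartment of the full rack: the one in which the square stamp stands at the start. All four pads look the same. Origin at the centre of its underside. It does not move, so it goes on telling where that stamp came from.
- pad_cross: thin square black rubber pad, 52 x 52 x 3 mm, fixed on the floor of one compartment of the full rack: the one in which the cross stamp stands at the start. All four pads look the same. Origin at the centre of its underside. It does not move, so it goes on telling where that stamp came from.
- pad_triangle: thin square black rubber pad, 52 x 52 x 3 mm, fixed on the floor of one compartment of the full rack: the one in which the triangle stamp stands at the start. All four pads look the same. Origin at the centre of its underside. It does not move, so it goes on telling where that stamp came from.
- full_rack: fixed wooden rack with the four stamps at the start, in any order, each on a black rubber pad; left or right of the robot. 244 x 64 mm, plus a flat paddle handle at one end only. Four compartments in a row, 56 x 56 mm inside, floor 6 mm and wall tops 18 mm above the table. Origin: centre of the row, on the table; x runs along the row away from the handle, z up. Compartment centres at x = -90 (next to the handle), -30, 30, 90 mm.
- empty_rack: fixed wooden rack, empty at the start, no pads; handle roughly towards the robot, as the other's. 244 x 64 mm, plus a flat paddle handle at one end only. Four compartments in a row, 56 x 56 mm inside, floor 6 mm and wall tops 18 mm above the table. Origin: centre of the row, on the table; x runs along the row away from the handle, z up. Compartment centres at x = -90 (next to the handle), -30, 30, 90 mm.
Things that resemble listed ones, but are neither listed nor needed, are in the scene too. What is shaped like the part that bears stamp_cross_knob but green or pink is not meant. Leave any turquoise look-alike of the part that bears stamp_round_knob alone.

How it is judged:
At the end, for the whole second after the job is handed in: Each stamp stands in the empty rack's compartment that mirrors its starting one (next to the handle becomes farthest from it, second becomes third, ...): within 15 mm of its centre along and across the row, on its floor (height within 4 mm), upright within 0.12 rad, at rest (((x of pad_round in the frame of full_rack between -0.105 and -0.075 m and x of stamp_round_knob in the frame of empty_rack between 0.075 and 0.105 m) or (x of pad_round in the frame of full_rack between -0.045 and -0.015 m and x of stamp_round_knob in the frame of empty_rack between 0.015 and 0.045 m) or (x of pad_round in the frame of full_rack between 0.015 and 0.045 m and x of stamp_round_knob in the frame of empty_rack between -0.045 and -0.015 m) or (x of pad_round in the frame of full_rack between 0.075 and 0.105 m and x of stamp_round_knob in the frame of empty_rack between -0.105 and -0.075 m)) and y of stamp_round_knob in the frame of empty_rack between -0.015 and 0.015 m and z of stamp_round_knob in the frame of empty_rack between 0.048 and 0.056 m and angle between each of stamp_round_knob, stamp_square_knob, stamp_cross_knob, stamp_triangle_knob's own z axis and vertical below 0.12 rad and linear speed of each of stamp_round, stamp_square, stamp_cross, stamp_triangle below 0.02 m/s and ((x of pad_square in the frame of full_rack between -0.105 and -0.075 m and x of stamp_square_knob in the frame of empty_rack between 0.075 and 0.105 m) or (x of pad_square in the frame of full_rack between -0.045 and -0.015 m and x of stamp_square_knob in the frame of empty_rack between 0.015 and 0.045 m) or (x of pad_square in the frame of full_rack between 0.015 and 0.045 m and x of stamp_square_knob in the frame of empty_rack between -0.045 and -0.015 m) or (x of pad_square in the frame of full_rack between 0.075 and 0.105 m and x of stamp_square_knob in the frame of empty_rack between -0.105 and -0.075 m)) and y of stamp_square_knob in the frame of empty_rack between -0.015 and 0.015 m and z of stamp_square_knob in the frame of empty_rack between 0.048 and 0.056 m and ((x of pad_cross in the frame of full_rack between -0.105 and -0.075 m and x of stamp_cross_knob in the frame of empty_rack between 0.075 and 0.105 m) or (x of pad_cross in the frame of full_rack between -0.045 and -0.015 m and x of stamp_cross_knob in the frame of empty_rack between 0.015 and 0.045 m) or (x of pad_cross in the frame of full_rack between 0.015 and 0.045 m and x of stamp_cross_knob in the frame of empty_rack between -0.045 and -0.015 m) or (x of pad_cross in the frame of full_rack between 0.075 and 0.105 m and x of stamp_cross_knob in the frame of empty_rack between -0.105 and -0.075 m)) and y of stamp_cross_knob in the frame of empty_rack between -0.015 and 0.015 m and z of stamp_cross_knob in the frame of empty_rack between 0.048 and 0.056 m and ((x of pad_triangle in the frame of full_rack between -0.105 and -0.075 m and x of stamp_triangle_knob in the frame of empty_rack between 0.075 and 0.105 m) or (x of pad_triangle in the frame of full_rack between -0.045 and -0.015 m and x of stamp_triangle_knob in the frame of empty_rack between 0.015 and 0.045 m) or (x of pad_triangle in the frame of full_rack between 0.015 and 0.045 m and x of stamp_triangle_knob in the frame of empty_rack between -0.045 and -0.015 m) or (x of pad_triangle in the frame of full_rack between 0.075 and 0.105 m and x of stamp_triangle_knob in the frame of empty_rack between -0.105 and -0.075 m)) and y of stamp_triangle_knob in the frame of empty_rack between -0.015 and 0.015 m and z of stamp_triangle_knob in the frame of empty_rack between 0.048 and 0.056 m); the robot touches nothing.
It fails at once if a stamp is tipped over (leans more than 1.0 rad) (angle between any of stamp_round_knob, stamp_square_knob, stamp_cross_knob, stamp_triangle_knob's own z axis and vertical above 1 rad).
It also fails if it takes over 99 s, if anything falls off the work surface, if the arm or the gripper's body presses on something with over 40 N, if the wrist force passes 120 N, or if a joint passes its speed limit or range.

## Working session

There is one attempt and no reset: what is moved stays moved. The work goes in short steps, Python scripts to look and compute and a tool call to move; the robot and the scene stay as the last step left them, time stands still between calls to the robot, and variables do not carry over. Pictures are saved under pics/ and viewed, on a budget of 14 in all, crops included, one or two more only if the job needs it, and the job is handed in when it is done.

Besides the shell and the picture viewer there is one more tool, called after "Request:" by a JSON object that holds its "op" and its "data". carry_out: Moves the arm, as the interface text tells. Its arguments: {"type":"object","properties":{"plan":{"type":"array"},"grip_force":{"type":"number"}},"required":["plan"]}

```bash
mkdir -p pics; ls; python3 - <<'E'
from workcell import bot, eyes
import cv2, numpy as np
s=bot.read_state(); print({k:np.round(v,4).tolist() for k,v in s.items()})
for n in ("scene","top"):
    d=eyes.get_image(n); cv2.imwrite(f"pics/{n}0.png",d["img"][:,:,::-1])
    np.savez(f"{n}.npz",**{k:np.array(v) for k,v in d.items()})
    print(n,d["mtx"],d["dist_coeffs"],d["R"],d["t"])
E
```

```text
pics
{'t': 0.0, 'qpos': [-1.136, 0.0875, 0.1751, 1.6598, 0.0, 1.5708], 'dq': [-0.0012, -0.0005, 0.0009, 0.0011, -0.0002, -0.0013], 'joint_efforts': [-0.0004, -52.0382, 46.4814, 0.016, -0.0004, -0.0], 'tool_pos': [0.2316, -0.4986, 0.2305], 'eef_rot': [-0.152, -0.6904, -0.153, 0.6906], 'wrist_force': [0.7808, 0.27, 0.6102], 'wrist_torque': [0.0068, -0.0246, 0.0114], 'finger_gap': 0.0856}
scene [[605.29896346   0.         305.92485167]
 [  0.         605.29896346 236.41722774]
 [  0.           0.           1.        ]] [-0.10196741  0.          0.          0.          0.        ] [[ 0.21965447  0.97550839  0.01163155]
 [ 0.54883534 -0.11370618 -0.82816102]
 [-0.80655544  0.18829307 -0.56036955]] [-0.1699917  -0.25656837  1.41234996]
top [[606.34846686   0.         323.87557884]
 [  0.         606.34846686 240.68588594]
 [  0.           0.           1.        ]] [0.06446662 0.         0.         0.         0.        ] [[-0.02311296 -0.99969556 -0.0086355 ]
 [-0.99771596  0.02361387 -0.06328701]
 [ 0.06347166  0.00715303 -0.99795801]] [0.04394771 0.54667059 1.05821487]
```

View pics/top0.png

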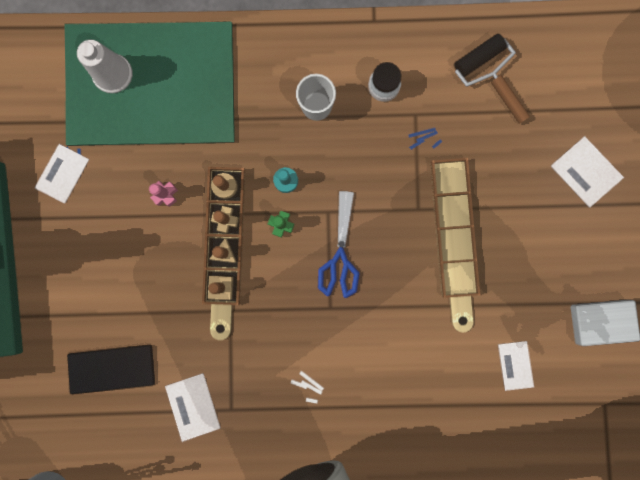

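View pics/scene0.png

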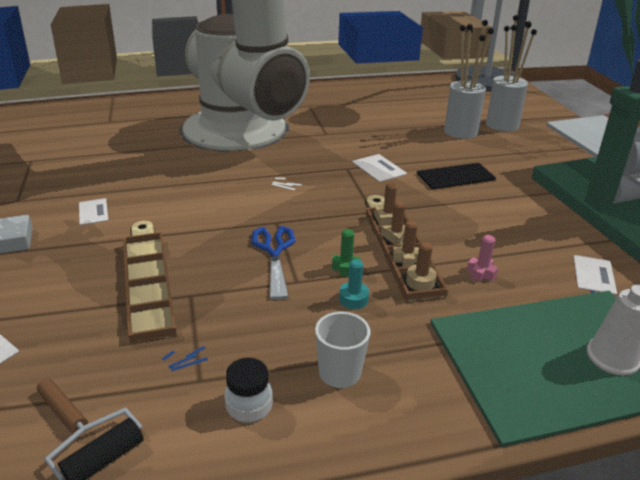

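Top view: the full rack is on the left with its handle at the bottom (220,328). From the handle the order is square (218,288), triangle (222,250), cross (223,218), round (225,185). The empty rack is on the right, with its handle at (462,322). The pink cross (162,192), green cross (281,224) and turquoise round (285,180) stand outside the racks on the table. They are look-alikes, not the ones meant, since the real ones are plain wood and on black pads.

```bash
cat > h.py <<'E'
import numpy as np, cv2
from scipy.spatial.transform import Rotation as Ro
def cast(px,z,d):
    px=np.asarray(px,float).reshape(-1,1,2)
    u=cv2.undistortPoints(px,d["mtx"],d["dist_coeffs"]).reshape(-1,2)
    r=np.c_[u,np.ones(len(u))]@d["R"]; c=-d["R"].T@d["t"]
    return c+r*((z-c[2])/r[:,2])[:,None]
def pose(s):
    q=np.array(s["eef_rot"]); return Ro.from_quat(q[[1,2,3,0]]), np.array(s["tool_pos"])
def rel(s,pos,R=None):
    """rotvec (tool axes) and shift mm (tool axes) from the state to a world pose"""
    R0,p0=pose(s); rv=(R0.inv()*R).as_rotvec() if R is not None else np.zeros(3)
    return np.round(rv,3), np.round(R0.inv().apply(np.array(pos)-p0)*1000,1)
def down(yaw):
    """tool x down, jaw axis y at world angle yaw"""
    x=np.array([0,0,-1.]); y=np.array([np.cos(yaw),np.sin(yaw),0]); return Ro.from_matrix(np.c_[x,y,np.cross(x,y)])
def blobs(m,lo,hi):
    n,l,st,c=cv2.connectedComponentsWithStats(m.astype(np.uint8)); return [(st[i,4],c[i],st[i,:4]) for i in range(1,n) if lo<st[i,4]<hi]
E
python3 - <<'E'
from h import *
from workcell import bot
d=dict(np.load("top.npz")); im=d["img"].copy(); hsv=cv2.cvtColor(im,cv2.COLOR_RGB2HSV)
for p in [(455,180),(458,245),(460,305),(440,230),(222,182),(219,217),(215,287),(220,312),(209,230),(218,253),(200,220)]: print(p,im[p[1],p[0]],hsv[p[1],p[0]])
H,S,V=[hsv[...,i] for i in range(3)]
m=(H>17)&(H<32)&(V>140)&(S>60)
m[:,:190]=0;m[:140]=0;m[345:]=0
for a,c,b in blobs(m,60,3000): print(a,c.round(1),b,cast(c,.006,d).round(4))
big=cv2.resize(np.hstack([im[155:345,190:260],im[155:345,425:495]]),None,fx=3.1,fy=3.1,interpolation=cv2.INTER_CUBIC)
cv2.imwrite("pics/crop1.png",big[:,:,::-1])
print(pose(bot.read_state())[0].as_matrix().round(2))
E
```

```text
(455, 180) [190 170 125] [ 21  87 190]
(458, 245) [184 164 122] [ 20  86 184]
(460, 305) [208 185 137] [ 20  87 208]
(440, 230) [114  92  67] [ 16 105 114]
(222, 182) [104  72  49] [ 13 135 104]
(219, 217) [138  94  64] [ 12 137 138]
(215, 287) [123  85  59] [ 12 133 123]
(220, 312) [183 162 121] [ 20  86 183]
(209, 230) [77 66 50] [18 89 77]
(218, 253) [140  96  66] [ 12 135 140]
(200, 220) [138 103  74] [ 14 118 138]
785 [452.1 176.9] [435 162  32  31] [[ 0.6575 -0.2015  0.006 ]]
146 [220.9 191.3] [211 182  23  16] [[0.6418 0.2146 0.006 ]]
792 [455.1 210.5] [442 195  28  32] [[ 0.5968 -0.2048  0.006 ]]
83 [223.4 226.8] [217 222  19  10] [[0.5776 0.211  0.006 ]]
812 [458.2 244. ] [445 228  28  33] [[ 0.5366 -0.2081  0.006 ]]
62 [223.5 259. ] [210 256  25   6] [[0.5198 0.2115 0.006 ]]
850 [460.8 277.6] [446 262  30  33] [[ 0.4768 -0.2104  0.006 ]]
118 [218.8 279. ] [209 276  22   8] [[0.4843 0.2202 0.006 ]]
124 [219.7 295.5] [208 290  23  10] [[0.4549 0.219  0.006 ]]
620 [461.5 311.9] [450 296  24  36] [[ 0.4162 -0.2092  0.006 ]]
607 [220.  320.2] [210 304  21  36] [[0.4112 0.2189 0.006 ]]
[[-0.    0.42 -0.91]
 [ 0.   -0.91 -0.42]
 [-1.   -0.   -0.  ]]
```

View pics/crop1.png

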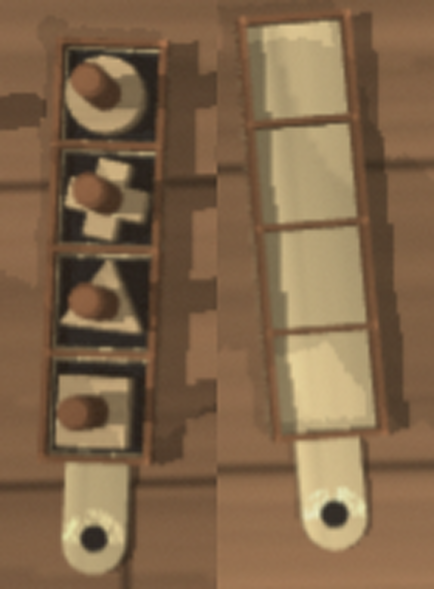

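The crop confirms the order from the handle: square, triangle, cross, round, all plain wood on black pads. The empty rack has only cream floors. Next I measure the wall-top corners (read from the crop) and the knob tops.

```bash
python3 - <<'E'
from h import *
from workcell import bot
d=dict(np.load("top.npz")); im=d["img"]
def f(p,ox,cx): p=np.array(p,float); return np.c_[(p[:,0]-cx)/3.1+ox,p[:,1]/3.1+155]-0.3
full=f([(60,42),(166,42),(148,460),(42,460)],190,0)
emp=f([(238,18),(353,11),(383,436),(277,438)],425,217)
for n,p in(("full",full),("empty",emp)):
    w=cast(p,.018,d)[:,:2]; c=w.mean(0); a=(w[0]+w[1]-w[2]-w[3])/2
    print(n,c.round(4),"len",np.linalg.norm(a).round(4),"wid",np.linalg.norm((w[0]-w[1]+w[3]-w[2])/2).round(4),"yaw",np.arctan2(a[1],a[0]).round(4))
hsv=cv2.cvtColor(im,cv2.COLOR_RGB2HSV)
m=(hsv[...,0]<14)&(hsv[...,1]>125)
out=np.zeros_like(m); out[175:300,211:240]=m[175:300,211:240]
for a,c,b in blobs(out,20,500): print(a,c.round(1),b)
# knob top centres from the crop
kn=f([(87,80),(90,188),(86,297),(77,411)],190,0); print(cast(kn,.079,d).round(4))
s=bot.read_state(); print(rel(s,[.54,-.2,.30],down(-np.pi/2-.06)))
E
```

```text
full [0.5615 0.2092] len 0.2397 wid 0.0605 yaw -0.0557
empty [ 0.5662 -0.2018] len 0.242 wid 0.0625 yaw 0.0445
125 [219.7 181.8] [213 176  15  14]
50 [226.3 201.4] [211 201  29   2]
119 [220.2 216.8] [214 211  15  13]
21 [219.4 234.9] [211 234  19   2]
148 [237.9 268.5] [231 235   9  65]
126 [219.  251.8] [212 246  16  12]
98 [216.  287.7] [211 283  13  10]
[[0.6492 0.2067 0.079 ]
 [0.5904 0.2059 0.079 ]
 [0.5314 0.2088 0.079 ]
 [0.4703 0.2143 0.079 ]]
(array([0.495, 0.   , 0.001]), array([ -69.2, -141. , -405.5]))
```

Request:
{"op": "carry_out", "data": {"plan": [0.495,0,0,-69,-141,-405,0.5,0.495,0,0,-69,-141,-405,0.5,0.495,0,0,-69,-141,-405,0.5,0.495,0,0,-69,-141,-405,0.5,0.495,0,0,-69,-141,-405,0.5,0.495,0,0,-69,-141,-405,0.5,0.495,0,0,-69,-141,-405,0.5,0.495,0,0,-69,-141,-405,0.5], "grip_force": 40}}

```text
t: 1.1
tool_pos: [0.5417, -0.1974, 0.2992]
eef_rot: [0.02, -0.706, 0.019, 0.707]
wrist_force: [0.5, -1.3, -0.1]
finger_gap: 0.0427
```

```bash
cat >> h.py <<'E'
def wrist(name):
    from workcell import bot, eyes
    s=bot.read_state(); d=eyes.get_image("wrist"); R,p=pose(s)
    he=np.array(d["hand_eye"]); Rc=R.as_matrix()@he[:3,:3]; c=R.apply(he[:3,3])+p
    o=dict(img=d["img"],mtx=np.array(d["mtx"]),dist_coeffs=np.array(d["dist_coeffs"]),R=Rc.T,t=-Rc.T@c)
    cv2.imwrite(f"pics/{name}.png",d["img"][:,:,::-1]); np.savez(name+".npz",**o); return s,o
E
python3 - <<'E'
from h import *
s,o=wrist("w1"); print(s["t"],s["tool_pos"],s["finger_gap"],np.abs(s["dq"]).max())
print("cam",(-o["R"].T@o["t"]).round(3), o["R"][2].round(2))
E
```

```text
1.1 [ 0.54173589 -0.19739768  0.29920156] 0.04272593625913987 0.06009121170668105
cam [ 0.606 -0.2    0.441] [-0.26  0.02 -0.97]
```

View pics/w1.png

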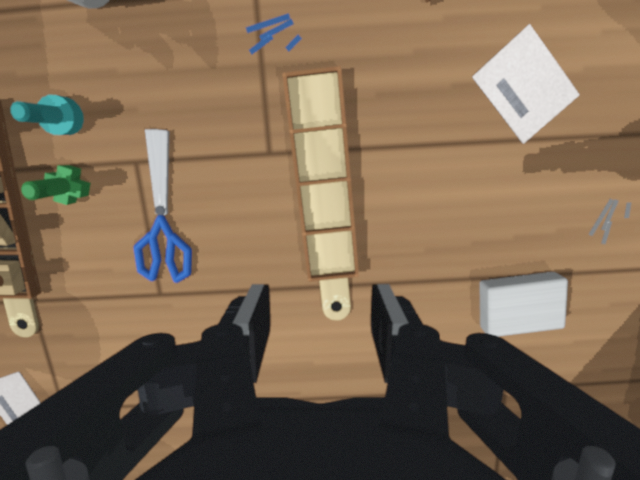

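The wrist view shows the whole empty rack, with wall-top corners near (284,73), (340,68), (355,274) and (307,279) and the handle hole at (336,306). I refine its pose from these.

```bash
python3 - <<'E'
from h import *
from workcell import bot
d=dict(np.load("w1.npz")); hsv=cv2.cvtColor(d["img"],cv2.COLOR_RGB2HSV)
w=cast([(284,73),(340,68),(355,274),(307,279)],.018,d)[:,:2]; a=(w[0]+w[1]-w[2]-w[3])/2
print("corners",w.mean(0).round(4),np.linalg.norm(a),np.arctan2(a[1],a[0]))
m=(hsv[...,0]>17)&(hsv[...,0]<32)&(hsv[...,1]>50)&(hsv[...,2]>120); m[:,:280]=0; m[:,365:]=0; m[320:]=0
for A,c,b in blobs(m,150,4000): print(A,c.round(1),b,cast(c,.006,d).round(4))
yaw=-.05-np.pi/2
print(rel(bot.read_state(),[.475,.213,.20],down(-np.pi/2+.05+0*yaw) if 0 else down(-np.pi/2-.05)))
E
```

```text
corners [ 0.5645 -0.1994] 0.2386975456623855 0.03831521154308811
2621 [314.6 100.2] [287  72  55  57] [[ 0.6546 -0.1957  0.006 ]]
2378 [320.1 154.4] [294 128  53  54] [[ 0.5943 -0.1987  0.006 ]]
2107 [325.5 205.2] [300 181  51  49] [[ 0.5336 -0.2018  0.006 ]]
1825 [330.6 252.5] [307 231  48  44] [[ 0.473  -0.2051  0.006 ]]
1013 [335.1 297. ] [319 278  32  42] [[ 0.4119 -0.2081  0.006 ]]
(array([-0.007,  0.002,  0.002]), array([  99.9, -406.7,   89.2]))
```

Request:
{"op": "carry_out", "data": {"plan": [0,0,0,0,-407,20,0.5,0,0,0,0,-407,20,0.5,0,0,0,0,-407,20,0.5,0,0,0,0,-407,20,0.5,0,0,0,0,-407,20,0.5,0,0,0,0,-407,20,0.5,0,0,0,0,-407,20,0.5,0,0,0,0,-407,20,0.5]}}

```text
t: 2.15
tool_pos: [0.5482, 0.0323, 0.2997]
eef_rot: [0.004, -0.705, -0.029, 0.708]
wrist_force: [0.5, -0.1, -0.4]
finger_gap: 0.0427
```

```bash
python3 - <<'E'
from h import *
s,o=wrist("w2"); print(s["t"],s["tool_pos"],np.abs(s["dq"]).max())
E
```

```text
2.15 [0.54815141 0.03233694 0.29971035] 0.030821978820074265
```

View pics/w2.png

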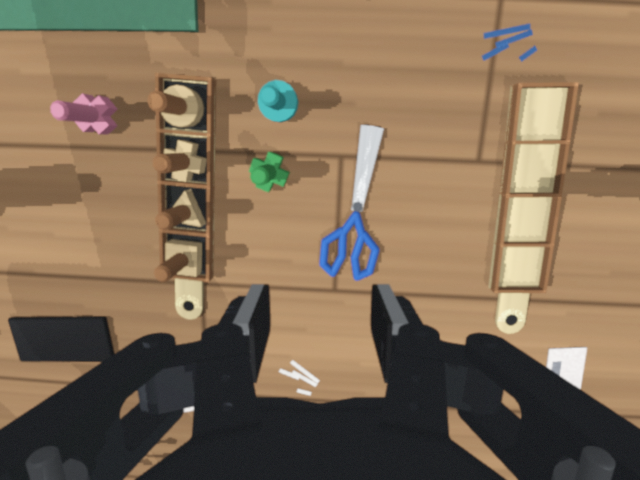

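The arm covered only part of the way because of the joint-speed cap. The racks look undisturbed: full-rack knob tops are near (158,100), (161,161), (165,219) and (163,269). I carry on.

```bash
python3 - <<'E'
from h import *
from workcell import bot
s=bot.read_state();print(np.round(s["qpos"],3),rel(s,[.50,.211,.28],down(-np.pi/2-.05)))
E
```

```text
[0.035 0.127 0.354 1.802 0.047 3.141] (array([0.086, 0.006, 0.047]), array([  28.3, -178.9,   41.7]))
```

Joint 6 sits at its limit (3.141), so I'll use the equivalent half-turn grasp, turning about tool x in the negative sense on the way.

Request:
{"op": "carry_out", "data": {"plan": [-1.5,0,0,10,-179,42,0.5,-1.5,0,0,10,-179,42,0.5,-1.5,0,0,10,-179,42,0.5,-1.5,0,0,10,-179,42,0.5,-1.5,0,0,10,-179,42,0.5,-1.5,0,0,10,-179,42,0.5,-1.5,0,0,10,-179,42,0.5,-1.5,0,0,10,-179,42,0.5]}}

```text
t: 3.2
tool_pos: [0.5, 0.2098, 0.2983]
eef_rot: [0.479, 0.517, 0.506, -0.497]
wrist_force: [0.4, 0.5, -0.6]
finger_gap: 0.0428
```

```bash
python3 - <<'E'
from h import *
from workcell import bot
s=bot.read_state();print(s["tool_pos"],np.round(s["qpos"],3),rel(s,[.47,.214,.26],down(np.pi/2-.05)))
E
```

```text
[0.50000657 0.20982386 0.29825783] [0.373 0.092 0.313 1.78  0.046 1.974] (array([-1.55 , -0.042, -0.031]), array([ 38.6, -29.9,  -1.5]))
```

Request:
{"op": "carry_out", "data": {"plan": [-1.55,-0.042,-0.031,70,-30,-2,0.5,-1.55,-0.042,-0.031,70,-30,-2,0.5,-1.55,-0.042,-0.031,70,-30,-2,0.5,-1.55,-0.042,-0.031,70,-30,-2,0.5,-1.55,-0.042,-0.031,70,-30,-2,0.5,-1.55,-0.042,-0.031,70,-30,-2,0.5,-1.55,-0.042,-0.031,70,-30,-2,0.5,-1.55,-0.042,-0.031,70,-30,-2,0.5]}}

```text
t: 4.2
tool_pos: [0.4699, 0.2156, 0.2286]
eef_rot: [0.706, 0.036, 0.707, -0.035]
wrist_force: [-0.4, 0.2, -1.0]
finger_gap: 0.0428
```

Request:
{"op": "carry_out", "data": {"plan": [-0.19,0,0,0,0,0,0.5,-0.19,0,0,0,0,0,0.5]}}

```text
t: 4.45
tool_pos: [0.4701, 0.2153, 0.2286]
eef_rot: [0.706, -0.031, 0.707, 0.031]
wrist_force: [0.1, 0.3, -0.3]
finger_gap: 0.0426
```

```bash
python3 - <<'E'
from h import *
s,o=wrist("w3"); print(s["t"],s["tool_pos"],np.round(s["qpos"],3),rel(s,[.470,.214,.12],down(np.pi/2-.05)))
E
```

```text
4.45 [0.47006565 0.21527967 0.22862359] [4.290e-01 8.000e-03 8.900e-02 1.653e+00 1.000e-03 3.410e-01] (array([ 0.138, -0.002, -0.001]), array([108.6,  -1.4,  -0. ]))
```

View pics/w3.png

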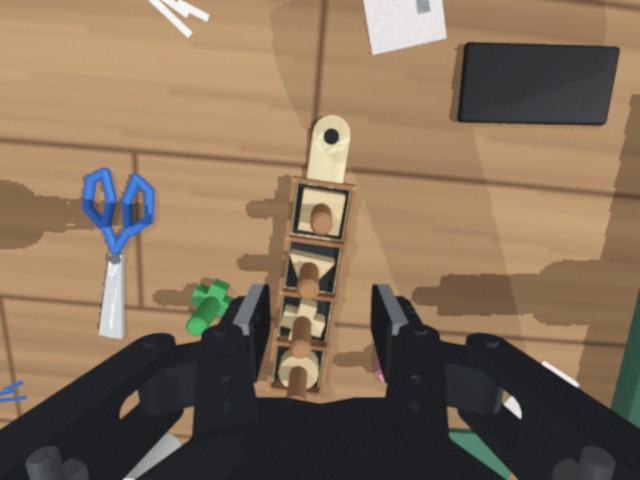

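In this view the square stamp is nearest the handle, its knob top near (320,225). The triangle's is near (307,288), and the cross's and round's are lower, near (300,346) and (296,396). I measure the brown knobs.

```bash
python3 - <<'E'
from h import *
from workcell import bot
d=dict(np.load("w3.npz")); hsv=cv2.cvtColor(d["img"],cv2.COLOR_RGB2HSV)
m=(hsv[...,0]<15)&(hsv[...,1]>120); k=np.zeros_like(m)
for x0,x1,y0,y1 in ((304,340,203,238),(295,322,259,300),(288,316,312,360)):
    k[:]=0;k[y0:y1,x0:x1]=m[y0:y1,x0:x1]
    print([(a,c.round(1),b) for a,c,b in blobs(k,60,1500)])
print(cast([(320,224),(307,288),(300,346),(296,396)],.079,d).round(4))
w=cast([(293,177),(357,187)],.018,d); print(w.round(4))
E
```

```text
[(np.int32(218), array([318.7, 214.5]), array([311, 205,  19,  29], dtype=int32))]
[(np.int32(375), array([306.6, 277.1]), array([295, 263,  23,  35], dtype=int32))]
[(np.int32(496), array([301.1, 334. ]), array([288, 318,  28,  37], dtype=int32))]
[[0.4668 0.2164 0.079 ]
 [0.5245 0.2101 0.079 ]
 [0.5817 0.2082 0.079 ]
 [0.6358 0.2083 0.079 ]]
[[0.4359 0.1875 0.018 ]
 [0.4401 0.2504 0.018 ]]
```

Request:
{"op": "carry_out", "data": {"plan": [0.138,0,0,50,0,-1,0.5,0.138,0,0,95,0,-1,0.5,0.138,0,0,130,0,-1,0.5,0.138,0,0,160,0,-1,0.5,0.138,0,0,180,0,-1,0.5,0.138,0,0,189,0,-1,0.5,0.138,0,0,189,0,-1,0.2,0.138,0,0,189,0,-1,0]}}

```text
t: 5.5
tool_pos: [0.4693, 0.2156, 0.0406]
eef_rot: [0.707, 0.019, 0.707, -0.018]
wrist_force: [0.7, -0.2, -0.9]
finger_gap: 0.0193
```

Request:
{"op": "carry_out", "data": {"plan": [0,0,0,0,0,0,0,0,0,0,0,0,0,0,0,0,0,0,0,0,0,0,0,0,0,0,0,0]}}

```text
t: 6.0
tool_pos: [0.4692, 0.2156, 0.0406]
eef_rot: [0.707, 0.019, 0.707, -0.018]
wrist_force: [0.1, -0.4, -1.2]
finger_gap: 0.0188
```

```bash
python3 - <<'E'
from h import *
from workcell import bot
s=bot.read_state();print(s["t"],s["tool_pos"],s["finger_gap"],s["wrist_force"],np.round(s["qpos"],3))
print(rel(s,[.654,-.196,.13],down(np.pi/2+.047)))
E
```

```text
6.0 [0.46922586 0.21557513 0.04059057] 0.01877583418243098 [ 0.12183849 -0.37788274 -1.17114824] [ 4.300e-01  1.900e-02 -2.640e-01  1.288e+00  1.000e-03  4.830e-01]
(array([-0.101, -0.   , -0.001]), array([ -90. , -401. ,  206.5]))
```

Gripped (gap 18.8 mm). I lift and carry it high to the far compartment.

Request:
{"op": "carry_out", "data": {"plan": [0,0,0,-50,0,0,0,0,0,0,-100,0,0,0,-0.1,0,0,-120,-401,206,0,-0.1,0,0,-120,-401,206,0,-0.1,0,0,-120,-401,206,0,-0.1,0,0,-120,-401,206,0,-0.1,0,0,-120,-401,206,0,-0.1,0,0,-120,-401,206,0]}}

```text
t: 7.0
tool_pos: [0.623, -0.1285, 0.1568]
eef_rot: [0.707, -0.016, 0.707, 0.017]
wrist_force: [0.9, 0.8, -0.5]
finger_gap: 0.0186
```

```bash
cat > r.py <<'E'
import sys
from h import *
from workcell import bot
a=list(map(float,sys.argv[1:])); s=bot.read_state()
print(round(s["t"],2),np.round(s["tool_pos"],4),round(s["finger_gap"],4),np.round(s["wrist_force"],1),rel(s,a[:3],down(np.pi/2+a[3])))
E
python3 r.py .654 -.196 .039 .047
```

```text
7.0 [ 0.623  -0.1285  0.1568] 0.0186 [ 0.9  0.8 -0.5] (array([-0.001, -0.   , -0.001]), array([117.7, -69. ,  27.9]))
```

Request:
{"op": "carry_out", "data": {"plan": [0,0,0,0,-50,20,0,0,0,0,0,-69,28,0,0,0,0,40,-69,28,0,0,0,0,75,-69,28,0,0,0,0,95,-69,28,0,0,0,0,108,-69,28,0,0,0,0,115,-69,28,0,0,0,0,118,-69,28,0]}}

```text
t: 8.0
tool_pos: [0.6545, -0.196, 0.0393]
eef_rot: [0.707, -0.016, 0.707, 0.017]
wrist_force: [0.1, -0.4, -0.6]
finger_gap: 0.0193
```

```bash
python3 r.py .654 -.196 .038 .047; python3 -c "
from h import *
wrist('w4')"
```

```text
8.0 [ 0.6545 -0.196   0.0393] 0.0193 [ 0.1 -0.4 -0.6] (array([-0.001,  0.001, -0.001]), array([ 1.3,  0. , -0.5]))
```

View pics/w4.png

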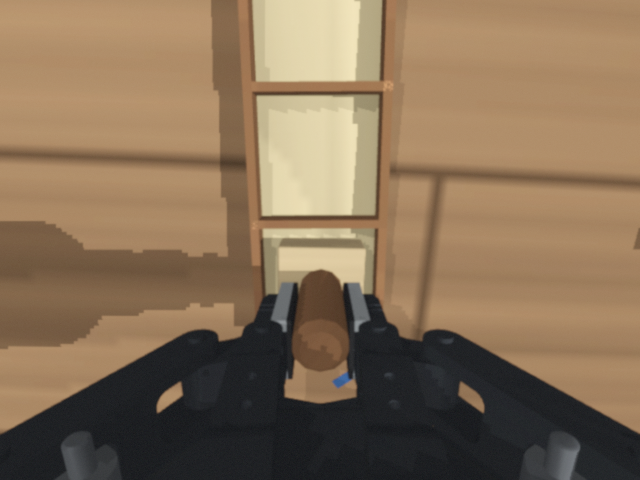

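The square block is centred in the far compartment, at (278-365, 240-), clear of the walls. I lower the last 1.5 mm, release and rise.

Request:
{"op": "carry_out", "data": {"plan": [0,0,0,1.5,0,0,0,0,0,0,1.5,0,0,0.25,0,0,0,1.5,0,0,0.45,0,0,0,1.5,0,0,0.45,0,0,0,-25,0,0,0.45,0,0,0,-70,0,0,0.45,0,0,0,-120,0,0,0.45,0,0,0,-120,0,0,0.45]}}

```text
t: 9.05
tool_pos: [0.6561, -0.1967, 0.1644]
eef_rot: [0.71, -0.017, 0.704, 0.016]
wrist_force: [0.3, 0.7, -0.3]
finger_gap: 0.0381
```

```bash
python3 r.py .529 .211 .13 -.055
```

```text
9.05 [ 0.6561 -0.1967  0.1644] 0.0381 [ 0.3  0.7 -0.3] (array([0.101, 0.008, 0.001]), array([  32.9,  413.2, -108.3]))
```

Request:
{"op": "carry_out", "data": {"plan": [0.1,0.008,0,25,413,-108,0.45,0.1,0.008,0,25,413,-108,0.45,0.1,0.008,0,25,413,-108,0.45,0.1,0.008,0,25,413,-108,0.45,0.1,0.008,0,25,413,-108,0.45,0.1,0.008,0,25,413,-108,0.45,0.1,0.008,0,25,413,-108,0.45,0.1,0.008,0,25,413,-108,0.45]}}

```text
t: 10.05
tool_pos: [0.5277, 0.2137, 0.1369]
eef_rot: [0.707, 0.017, 0.707, -0.018]
wrist_force: [0.2, -0.5, 0.1]
finger_gap: 0.0383
```

```bash
python3 r.py .529 .211 .0405 -.055; python3 -c "
from h import *
s,o=wrist('w5')"
```

```text
10.05 [0.5277 0.2137 0.1369] 0.0383 [ 0.2 -0.5  0.1] (array([ 0.006, -0.001,  0.001]), array([96.4, -2.5,  1.6]))
```

View pics/w5.png

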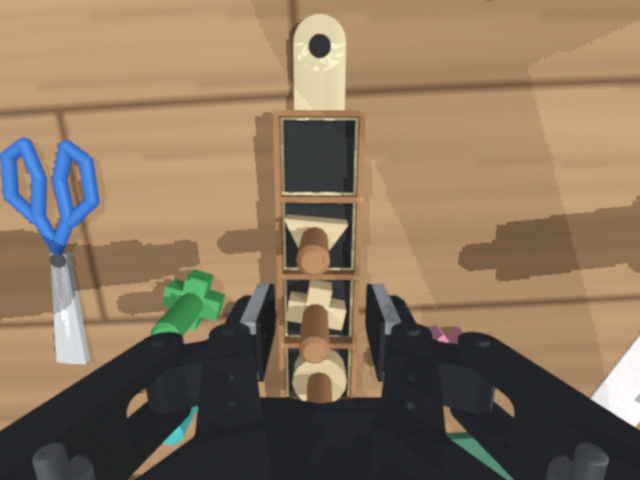

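The square's pad is bare. The triangle knob top is at (314,257) and the cross knob top at (316,348). I check their positions.

```bash
python3 - <<'E'
from h import *
print(cast([(314,257),(316,348),(320,155)],.079,dict(np.load("w5.npz"))).round(4), cast([(320,155)],.009,dict(np.load("w5.npz"))).round(4))
E
```

```text
[[0.524  0.2114 0.079 ]
 [0.5837 0.2094 0.079 ]
 [0.4663 0.2177 0.079 ]] [[0.4682 0.2176 0.009 ]]
```

Request:
{"op": "carry_out", "data": {"plan": [0,0,0,35,-2.5,-1,0.45,0,0,0,65,-2.5,-1,0.45,0,0,0,85,-2.5,-1,0.45,0,0,0,96,-2.5,-1,0.45,0,0,0,96,-2.5,-1,0.45,0,0,0,96,-2.5,-1,0,0,0,0,96,-2.5,-1,0,0,0,0,96,-2.5,-1,0]}}

```text
t: 11.1
tool_pos: [0.5278, 0.2096, 0.0422]
eef_rot: [0.707, 0.017, 0.706, -0.018]
wrist_force: [0.8, -2.4, 4.7]
finger_gap: 0.0191
```

Request:
{"op": "carry_out", "data": {"plan": [0,0,0,0,0,0,0,0,0,0,0,0,0,0]}}

```text
t: 11.35
tool_pos: [0.5278, 0.2097, 0.0422]
eef_rot: [0.707, 0.017, 0.706, -0.018]
wrist_force: [0.3, 0.3, 0.6]
finger_gap: 0.0188
```

```bash
python3 r.py .5945 -.199 .16 .047
```

```text
11.35 [0.5278 0.2097 0.0422] 0.0188 [0.3 0.3 0.6] (array([-0.097,  0.001,  0.001]), array([-117.2, -405. ,   87.4]))
```

Request:
{"op": "carry_out", "data": {"plan": [0,0,0,-50,0,0,0,0,0,0,-105,0,0,0,-0.1,0,0,-117,-405,87,0,-0.1,0,0,-117,-405,87,0,-0.1,0,0,-117,-405,87,0,-0.1,0,0,-117,-405,87,0,-0.1,0,0,-117,-405,87,0,-0.1,0,0,-117,-405,87,0]}}

```text
t: 12.35
tool_pos: [0.5877, -0.1621, 0.1584]
eef_rot: [0.707, -0.018, 0.707, 0.017]
wrist_force: [1.2, 0.4, 0.5]
finger_gap: 0.0188
```

```bash
python3 r.py .5945 -.199 .0405 .047
```

```text
12.35 [ 0.5877 -0.1621  0.1584] 0.0188 [1.2 0.4 0.5] (array([0.003, 0.001, 0.001]), array([118. , -37.1,   4.8]))
```

Request:
{"op": "carry_out", "data": {"plan": [0,0,0,0,-37,5,0,0,0,0,0,-37,5,0,0,0,0,40,-37,5,0,0,0,0,75,-37,5,0,0,0,0,95,-37,5,0,0,0,0,108,-37,5,0,0,0,0,115,-37,5,0,0,0,0,118,-37,5,0]}}

```text
t: 13.35
tool_pos: [0.5951, -0.1989, 0.0409]
eef_rot: [0.708, -0.018, 0.706, 0.017]
wrist_force: [0.7, -0.7, -0.2]
finger_gap: 0.0185
```

```bash
python3 r.py .5945 -.199 .0395 .047; python3 -c "
from h import *
s,o=wrist('w6')"
```

```text
13.35 [ 0.5951 -0.1989  0.0409] 0.0185 [ 0.7 -0.7 -0.2] (array([0.003, 0.002, 0.001]), array([ 1.4, -0.1, -0.6]))
```

View pics/w6.png

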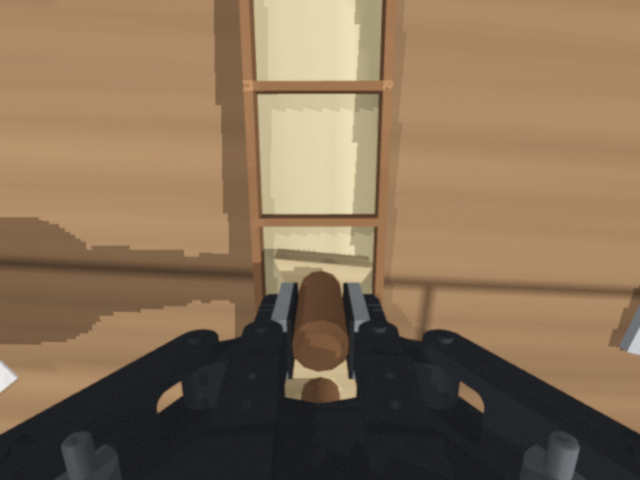

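The triangle is inside the third compartment, its edge at (275-372, 262) clear of the walls. I lower 1.5 mm and release.

Request:
{"op": "carry_out", "data": {"plan": [0,0,0,1.5,0,0,0,0,0,0,1.5,0,0,0.25,0,0,0,1.5,0,0,0.45,0,0,0,1.5,0,0,0.45,0,0,0,-25,0,0,0.45,0,0,0,-70,0,0,0.45,0,0,0,-110,0,0,0.45,0,0,0,-110,0,0,0.45]}}

```text
t: 14.4
tool_pos: [0.5963, -0.1993, 0.1547]
eef_rot: [0.709, -0.019, 0.704, 0.016]
wrist_force: [0.2, 0.2, 0.6]
finger_gap: 0.0385
```

```bash
python3 r.py .586 .2075 .135 -.055
```

```text
14.4 [ 0.5963 -0.1993  0.1547] 0.0385 [0.2 0.2 0.6] (array([0.105, 0.007, 0.003]), array([ 18.4, 406.8,   9.8]))
```

Request:
{"op": "carry_out", "data": {"plan": [0.105,0.007,0.003,18,407,10,0.45,0.105,0.007,0.003,18,407,10,0.45,0.105,0.007,0.003,18,407,10,0.45,0.105,0.007,0.003,18,407,10,0.45,0.105,0.007,0.003,18,407,10,0.45,0.105,0.007,0.003,18,407,10,0.45,0.105,0.007,0.003,18,407,10,0.45,0.105,0.007,0.003,18,407,10,0.45]}}

```text
t: 15.4
tool_pos: [0.5854, 0.2098, 0.1339]
eef_rot: [0.706, 0.018, 0.707, -0.019]
wrist_force: [0.1, -1.3, -0.0]
finger_gap: 0.0387
```

```bash
python3 r.py .586 .2075 .0405 -.055
```

```text
15.4 [0.5854 0.2098 0.1339] 0.0387 [ 0.1 -1.3 -0. ] (array([ 0.003, -0.001,  0.001]), array([93.4, -2.2,  0.9]))
```

Request:
{"op": "carry_out", "data": {"plan": [0,0,0,35,-1.5,1,0.45,0,0,0,65,-1.5,1,0.45,0,0,0,85,-1.5,1,0.45,0,0,0,93,-1.5,1,0.45,0,0,0,93,-1.5,1,0.3,0,0,0,93,-1.5,1,0,0,0,0,93,-1.5,1,0,0,0,0,93,-1.5,1,0]}}

```text
t: 16.4
tool_pos: [0.5865, 0.2084, 0.0415]
eef_rot: [0.707, 0.018, 0.707, -0.018]
wrist_force: [-0.5, 0.7, 1.5]
finger_gap: 0.0189
```

Request:
{"op": "carry_out", "data": {"plan": [0,0,0,0,0,0,0,0,0,0,0,0,0,0]}}

```text
t: 16.65
tool_pos: [0.5865, 0.2084, 0.0416]
eef_rot: [0.707, 0.018, 0.707, -0.018]
wrist_force: [0.1, 0.3, 0.4]
finger_gap: 0.0189
```

```bash
python3 r.py .5345 -.202 .16 .047
```

```text
16.65 [0.5865 0.2084 0.0416] 0.0189 [0.1 0.3 0.4] (array([-0.099, -0.   ,  0.   ]), array([-118.4, -412.5,  -30.7]))
```

Place height for this one is TCP 0.0386.

Request:
{"op": "carry_out", "data": {"plan": [0,0,0,-50,0,0,0,0,0,0,-105,0,0,0,-0.1,0,0,-118,-412,-31,0,-0.1,0,0,-118,-412,-31,0,-0.1,0,0,-118,-412,-31,0,-0.1,0,0,-118,-412,-31,0,-0.1,0,0,-118,-412,-31,0,-0.1,0,0,-118,-412,-31,0]}}

```text
t: 17.65
tool_pos: [0.5385, -0.1653, 0.1586]
eef_rot: [0.707, -0.017, 0.707, 0.017]
wrist_force: [0.7, -0.2, -0.6]
finger_gap: 0.0189
```

```bash
python3 r.py .5345 -.202 .04 .047
```

```text
17.65 [ 0.5385 -0.1653  0.1586] 0.0189 [ 0.7 -0.2 -0.6] (array([0.001, 0.   , 0.   ]), array([118.6, -36.4,  -5.8]))
```

Request:
{"op": "carry_out", "data": {"plan": [0,0,0,0,-36,-6,0,0,0,0,0,-36,-6,0,0,0,0,40,-36,-6,0,0,0,0,75,-36,-6,0,0,0,0,95,-36,-6,0,0,0,0,108,-36,-6,0,0,0,0,116,-36,-6,0,0,0,0,118,-36,-6,0]}}

```text
t: 18.65
tool_pos: [0.5344, -0.2014, 0.0407]
eef_rot: [0.707, -0.017, 0.707, 0.017]
wrist_force: [0.2, 0.0, 0.0]
finger_gap: 0.0188
```

```bash
python3 r.py .5345 -.202 .0388 .047; python3 -c "
from h import *
s,o=wrist('w7')"
```

```text
18.65 [ 0.5344 -0.2014  0.0407] 0.0188 [0.2 0.  0. ] (array([0.002, 0.   , 0.   ]), array([ 1.9, -0.6,  0. ]))
```

View pics/w7.png

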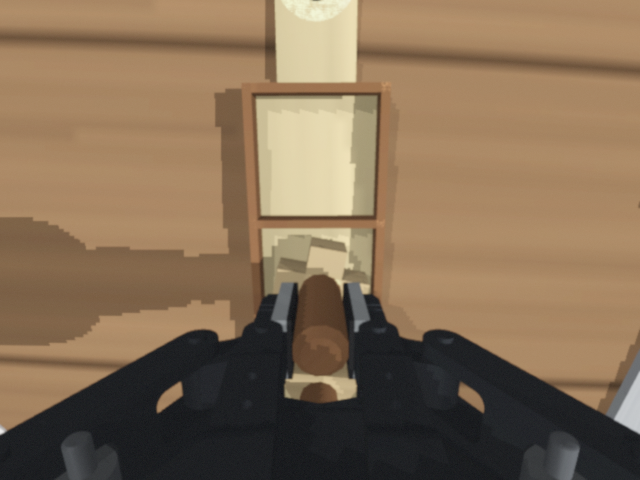

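The cross hangs in the second compartment, clear of the walls; its arm tip is at (327,243). I release it.

Request:
{"op": "carry_out", "data": {"plan": [0,0,0,2,-0.5,0,0,0,0,0,2,-0.5,0,0.25,0,0,0,2,0,0,0.45,0,0,0,2,0,0,0.45,0,0,0,-25,0,0,0.45,0,0,0,-70,0,0,0.45,0,0,0,-110,0,0,0.45,0,0,0,-110,0,0,0.45]}}

```text
t: 19.7
tool_pos: [0.5359, -0.202, 0.1545]
eef_rot: [0.709, -0.018, 0.705, 0.016]
wrist_force: [0.2, -0.6, -0.2]
finger_gap: 0.0388
```

```bash
python3 r.py .6455 .2065 .135 -.055
```

```text
19.7 [ 0.5359 -0.202   0.1545] 0.0388 [ 0.2 -0.6 -0.2] (array([0.103, 0.006, 0.002]), array([ 19.2, 402.8, 129.1]))
```

Request:
{"op": "carry_out", "data": {"plan": [0.103,0.006,0.002,15,403,129,0.45,0.103,0.006,0.002,15,403,129,0.45,0.103,0.006,0.002,15,403,129,0.45,0.103,0.006,0.002,15,403,129,0.45,0.103,0.006,0.002,15,403,129,0.45,0.103,0.006,0.002,15,403,129,0.45,0.103,0.006,0.002,15,403,129,0.45,0.103,0.006,0.002,15,403,129,0.45]}}

```text
t: 20.7
tool_pos: [0.645, 0.21, 0.1368]
eef_rot: [0.706, 0.018, 0.708, -0.018]
wrist_force: [-0.3, -1.3, 0.1]
finger_gap: 0.0383
```

```bash
python3 r.py .6455 .2065 .0408 -.055; python3 -c "
from h import *
s,o=wrist('w8')"
```

```text
20.7 [0.645  0.21   0.1368] 0.0383 [-0.3 -1.3  0.1] (array([ 0.004, -0.002,  0.001]), array([96. , -3.4,  0.9]))
```

View pics/w8.png

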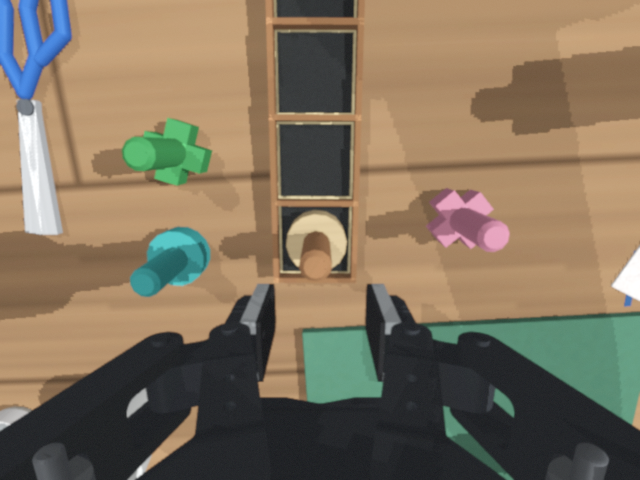

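The round stamp is alone in the last compartment, its knob top at (316,263), about 2 mm off the tool axis. The green, turquoise and pink look-alikes stand untouched. I grasp it.

Request:
{"op": "carry_out", "data": {"plan": [0,0,0,35,-2,0,0.45,0,0,0,65,-2,0,0.45,0,0,0,88,-2,0,0.45,0,0,0,96,-2,0,0.45,0,0,0,96,-2,0,0.3,0,0,0,96,-2,0,0,0,0,0,96,-2,0,0,0,0,0,96,-2,0,0]}}

```text
t: 21.75
tool_pos: [0.6448, 0.2061, 0.0419]
eef_rot: [0.706, 0.018, 0.707, -0.019]
wrist_force: [-1.1, 0.9, 1.8]
finger_gap: 0.0189
```

Request:
{"op": "carry_out", "data": {"plan": [0,0,0,0,0,0,0,0,0,0,0,0,0,0]}}

```text
t: 22.0
tool_pos: [0.6448, 0.2062, 0.042]
eef_rot: [0.706, 0.018, 0.707, -0.019]
wrist_force: [0.3, 0.1, -1.2]
finger_gap: 0.019
```

```bash
python3 r.py .4745 -.205 .16 .047
```

```text
22.0 [0.6448 0.2062 0.042 ] 0.019 [ 0.3  0.1 -1.2] (array([-0.099, -0.001,  0.001]), array([-117.4, -419.6, -148.8]))
```

Request:
{"op": "carry_out", "data": {"plan": [0,0,0,-50,0,0,0,0,0,0,-105,0,0,0,-0.1,0,0,-118,-420,-149,0,-0.1,0,0,-118,-420,-149,0,-0.1,0,0,-118,-420,-149,0,-0.1,0,0,-118,-420,-149,0,-0.1,0,0,-118,-420,-149,0,-0.1,0,0,-118,-420,-149,0]}}

```text
t: 23.0
tool_pos: [0.5004, -0.1416, 0.1587]
eef_rot: [0.707, -0.017, 0.707, 0.017]
wrist_force: [1.2, -0.5, -0.7]
finger_gap: 0.0189
```

```bash
python3 r.py .4745 -.205 .0405 .047
```

```text
23.0 [ 0.5004 -0.1416  0.1587] 0.0189 [ 1.2 -0.5 -0.7] (array([ 0.001, -0.001,  0.001]), array([118.3, -61.9, -28.9]))
```

Request:
{"op": "carry_out", "data": {"plan": [0,0,0,0,-50,-25,0,0,0,0,0,-62,-29,0,0,0,0,30,-62,-29,0,0,0,0,70,-62,-29,0,0,0,0,95,-62,-29,0,0,0,0,108,-62,-29,0,0,0,0,116,-62,-29,0,0,0,0,118,-62,-29,0]}}

```text
t: 24.0
tool_pos: [0.4747, -0.205, 0.041]
eef_rot: [0.707, -0.018, 0.707, 0.017]
wrist_force: [0.1, -0.3, 0.2]
finger_gap: 0.0186
```

```bash
python3 r.py .4745 -.205 .0392 .047; python3 -c "
from h import *
s,o=wrist('w9')"
```

```text
24.0 [ 0.4747 -0.205   0.041 ] 0.0186 [ 0.1 -0.3  0.2] (array([ 0.002, -0.   ,  0.001]), array([ 1.8, -0. , -0.2]))
```

View pics/w9.png

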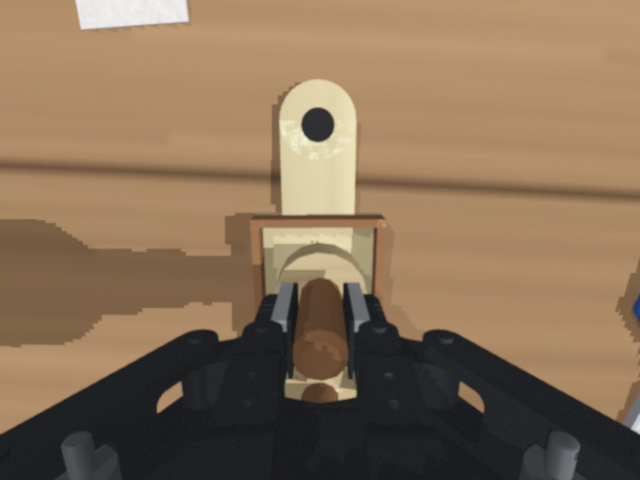

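The round block sits centred in the handle-side compartment, its rim at (318,243). I release it, rise, and then move away to the left for a final look.

Request:
{"op": "carry_out", "data": {"plan": [0,0,0,2,0,0,0,0,0,0,2,0,0,0.25,0,0,0,2,0,0,0.45,0,0,0,2,0,0,0.45,0,0,0,-25,0,0,0.45,0,0,0,-70,0,0,0.45,0,0,0,-110,0,0,0.45,0,0,0,-110,0,0,0.45]}}

```text
t: 25.05
tool_pos: [0.4762, -0.2055, 0.1546]
eef_rot: [0.709, -0.018, 0.705, 0.016]
wrist_force: [0.2, -0.6, -0.8]
finger_gap: 0.0386
```

Request:
{"op": "carry_out", "data": {"plan": [0,0,0,-100,200,-80,0.45,0,0,0,-100,200,-80,0.45,0,0,0,-100,200,-80,0.45,0,0,0,-100,200,-80,0.45,0,0,0,-100,200,-80,0.45,0,0,0,-100,200,-80,0.45,0,0,0,-100,200,-80,0.45,0,0,0,-100,200,-80,0.45]}}

```text
t: 26.05
tool_pos: [0.3861, -0.01, 0.2526]
eef_rot: [0.708, -0.018, 0.706, 0.015]
wrist_force: [0.3, 0.1, 0.3]
finger_gap: 0.0385
```

```bash
python3 - <<'E'
from h import *
from workcell import bot, eyes
d=eyes.get_image("top"); im=d["img"]; np.savez("t2.npz",**{k:np.array(v) for k,v in d.items()})
e=eyes.get_image("scene")["img"]
a=cv2.resize(im[150:340,420:500],None,fx=3,fy=3,interpolation=cv2.INTER_CUBIC)
b=cv2.resize(e[200:350,90:215],None,fx=3.8,fy=3.8,interpolation=cv2.INTER_CUBIC)
cv2.imwrite("pics/fin.png",np.hstack([a[:570],b[:570]])[:,:,::-1]); print(bot.read_state()["tool_pos"])
E
```

```text
[ 0.38613944 -0.00979363  0.25296158]
```

View pics/fin.png

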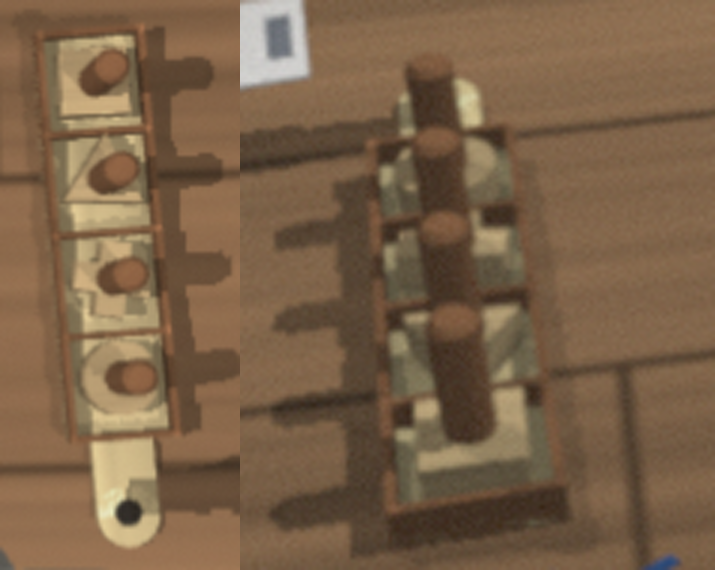

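From the handle the order is now round (138,377), cross (127,274), triangle (117,172), square (108,72). All four stand upright inside their walls. One numeric check of the knob tops, then I hand in.

```bash
python3 - <<'E'
from h import *
from workcell import bot
d=dict(np.load("t2.npz")); p=np.array([(136,377),(128,273),(119,170),(109,68)])/3+[420,150]-.3
w=cast(p,.076,d)[:,:2]-[.5645,-.2005]; c,s=np.cos(.047),np.sin(.047)
print((w@np.array([[c,-s],[s,c]])*1000).round(1)); bot.job_done()
E
```

```text
[[-84.    2. ]
 [-26.1   1.4]
 [ 31.6   1.6]
 [ 89.3   2.4]]
the job is handed in; nothing more can be done
```

I moved all four stamps into the empty rack in reverse order and handed the job in at about 26 s of the 99 s allowed. Counting from the handle, the rack now holds round, cross, triangle, square; the full rack held square, triangle, cross, round.

- **Position:** My last knob measurement put them at about -84, -26, 32 and 89 mm along the row. They were about 2 mm off across it, against a 15 mm tolerance. The -84 mm reading for the round stamp is 6 mm from the compartment centre; I took it by eye from the top view, and the gripper's release position there was within 1 mm.
- **Upright and settled:** The final top and scene pictures show each block standing upright inside its compartment walls, with the gripper clear. I judged upright and flat from these pictures only and did not measure tilt or height.
- **Other readings:** Wrist forces stayed under about 6 N in every reading. The green, pink and turquoise look-alikes were never touched.
- **One hiccup:** Early on joint 6 reached the end of its range and a move fell short. I switched to the equivalent half-turn grasp, and nothing was disturbed.

I viewed 13 pictures.

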